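Set and lock the blue metering valve

ROBOT

A 6-joint arm with a two-finger parallel gripper is mounted at the origin on a cart in front of the work surface, level with it; the furniture and walls round the work are solid. World frame = base frame: x ahead of the robot, y to its left, z up, the work surface at z = 0. Lengths are in m, angles in rad, forces in N, time in s.
With the tool pointing down it reaches from about 0.225 to 0.875 m from the base axis. Payload 3.4 kg.
Tool frame: the origin (TCP) lies at the very end of the fingers, on their centre line; the grasp point (between the pads) lies 19 mm behind it; z points along the fingers, y is the line along which they close (so a half turn about z gives the same grasp; the last joint's range is limited). The gripper opens to 85 mm and grips with 20 to 120 N. Pads are 22 mm wide; open, the fingers measure 114 mm over their backs; the gripper's body (76 mm by 85 mm) begins 54 mm behind the grasp point. The pads swing forward as they close: fully open they stand 13 mm farther back than shut.
Start: joints at [1.13, 0.276, 1.505, -0, 1.361, -0.121], TCP at [0.181, 0.546, 0.231] pointing down, gripper open.
Joint ranges: [-2.89, 2.89], [-0.75, 2.08], [0.22, 2.7], [-1.18, 4.32], [0.11, 2.71], [-2.7, 2.7]. Speed limits (rad/s): [2.57, 2.57, 3.14, 3.14, 3.14, 3.14].

INTERFACE

Orientations are given as a unit quaternion [w, x, y, z].
In Python, from rig import readout, vision, manip gives the robot as it stands.
- The arm moves only by the shell command python3 -m handwheel 'ROWS' [FORCE]. ROWS is JSON, a list of rows, each a list of 3 entries, a list of its own where there are three numbers: the shift along the tool's x, y, z in mm, then the turn, a rotation vector about the tool's x, y, z in units of 6 degrees (1.0 is 6 degrees), then the closure, from -1 (fully open) to 1 (shut), so that 0 is half open. A call has 1 to 20 rows; each row shifts and turns the commanded pose from where the row before left it, along the tool's axes as they then stand; what a row does not reach is not made up. A row lasts 1/8 s, in which the tool goes at most 62.5 mm and 10.7 degrees, less where a joint would pass 70% of its speed; a pose out of reach is approached as far as the arm can. A call is refused whole if a number of a shift passes 62.5 or a number of a turn 1, either way. A call with a gripper value outside its range is refused whole. The fingers move at their own pace and stop on an object; FORCE is the grip in N (left out, the last holds). Time passes only in rows, so rows that do not move let the fingers close. It gives the time, the measured TCP pose, the force, the opening and the grip force at its end, in the units of the state.
- readout.get_state(): the state, without advancing time (a new reading comes with each control period).
- vision.get_image(name): name is "side" or "top"; returns the picture (420x560x3 uint8, blue, green, red); there is no depth.
- vision.camera_params(name): a dict with "intrinsics" (3x3 intrinsics, pixels), "rvec" (rotation vector, rad) and "tvec" (3), from world to camera coordinates, as OpenCV has them. Camera axes: x right, y down, z forward; pixel columns grow to the right and rows downward; lengths in m; the calibration is good to about 2 mm. A picture is of the moment at which its call begins. camera_params takes no time and is no camera call.
- manip.sign_off(): hands the job in; it is judged then, once.
The state is a dict: "clock": time; "qpos": joint angles; "qd": joint speeds; "effort": joint torques, N m; "position": TCP position; "ee_rot": TCP orientation; "contact_force": force on the tool from outside, world axes, zero at the start; "moment": the same for the moment, N m; "width": finger opening in m; "gripper_force": force on a finger pad.
Only numpy, scipy, OpenCV 4.12 (cv2) and the standard library are available. Lean on these libraries where they do the work, as an engineer would, in place of code of your own. Each camera call takes 0.05 s, during which the arm holds its last target. There are 200 camera calls.

TASK

On the metering valve with the blue knob, turn the knob until its white pointer line points at the green clip on its dial, while the lock ring below is still loose. Then lock the setting: swing the lock ring's lever (the blue upright post) clockwise, seen from above, as far as it goes against its stop, leaving the knob on its mark, and let go.

Things in the scene. Friction and masses are not known exactly. Their poses are not given: they have to be found in the camera images.
- knob_grip (a point): Blue knob's grip point, on its upright axis, 70 mm above the table. Knob: upright bar 13 mm thick, 36 long (16 behind to 20 ahead of the axis), z 50 to 82 mm, on a round skirt, 40 wide, top z 50; white dial 72 wide below, top z 44. x axis: level, along the bar to the pointer end (white line). Turns 1.2 rad either side of mid-dial, friction 0.04 N m, stays put. The red valve beside it is done.
- set_mark: Green clip (26 x 9 mm, top z 49 mm) on the rim of the blue valve's dial at the wanted setting. Origin: on the valve's upright axis, z 44 mm; x axis: level, from the axis to the clip (24 to 50 mm out). The knob is set when its pointer direction matches this axis; from the start it needs 0.5 to 1.4 rad counter-clockwise seen from above.
- lock_post (a point): Centre line of the blue upright round post on the lock ring's lever, at z 65 mm. Post 14 mm in diameter, free to grip from z 42 to 80 mm; flat aluminium lever arm under it, 14 wide, top z 38. It moves on a level circle of 72 mm radius round the valve's axis (set_mark's origin), on the robot's side of the valve.
- blue_valve_ring (a joint): Lock ring angle, rad: 0 fully loose, grows as the lever swings clockwise seen from above, 1.2 tight (arm against a steel stop pin). Starts at 0 to 0.3. Friction 0.12 N m, about 2 N at the post; stays where it is left.

How it is judged:
On the way:
1. the blue knob points at the green clip while the lock ring is still loose (angle between the x axis of knob_grip and the x axis of set_mark, either way round below 0.2 rad and value of joint blue_valve_ring below 0.6 rad), for 0.2 s.
At the end, for the whole second after the job is handed in: The blue knob's pointer is within 0.2 rad (11 degrees) of the green clip, and the lock ring is at rest, tightened to within 0.18 rad (10 degrees) of its stop (joint above 1.02) (angle between the x axis of knob_grip and the x axis of set_mark, either way round below 0.2 rad and value of joint blue_valve_ring above 1.02 rad and velocity of joint blue_valve_ring between -0.05 and 0.05 rad/s); the robot touches nothing.
It also fails if it takes over 40 s, if anything falls off the work surface, if the arm or the gripper's body presses on something with over 40 N, if the wrist force passes 120 N, or if a joint passes its speed limit or range.

## Working session

There is one attempt and no reset: what is moved stays moved. The work goes in short steps, Python scripts to look and compute and a shell command to move; the robot and the scene stay as the last step left them, time stands still between calls to the robot, and variables do not carry over. Pictures are saved under pics/ and viewed, at most 10 in all, crops included, and the job is handed in when it is done.

```bash
mkdir -p pics; python3 - <<'E'
from rig import readout, vision
import cv2
s=readout.get_state();print(s['clock'],s['position'],s['ee_rot'],s['width'])
for n in('top','side'):
    cv2.imwrite(f'pics/{n}0.png',vision.get_image(n));p=vision.camera_params(n);print(n,p)
E
```

```text
0.0 [0.18054649 0.54536102 0.23043039] [-2.44980722e-04  1.59198953e-01  9.87246092e-01 -8.86885378e-04] 0.08562385585315543
top {'intrinsics': array([[412.77038737,   0.        , 277.73068813],
       [  0.        , 412.77038737, 213.18966511],
       [  0.        ,   0.        ,   1.        ]]), 'rvec': array([ 2.15357373, -2.12323077,  0.16075803]), 'tvec': array([-0.05170054,  0.5248129 ,  0.85353655])}
side {'intrinsics': array([[480.29421556,   0.        , 282.45166205],
       [  0.        , 480.29421556, 202.33413455],
       [  0.        ,   0.        ,   1.        ]]), 'rvec': array([ 2.19867291, -0.28783656,  0.120375  ]), 'tvec': array([-0.51286169,  0.12835521,  0.85020178])}
```

View pics/top0.png

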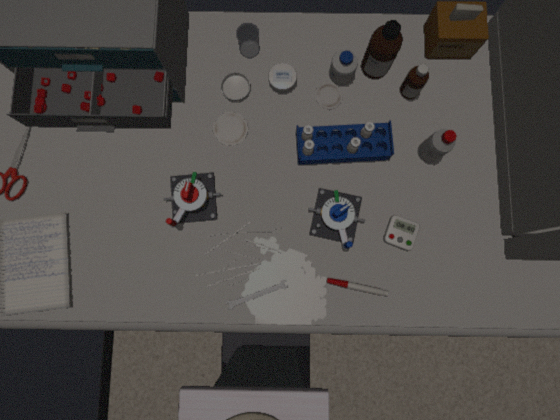

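View pics/side0.png

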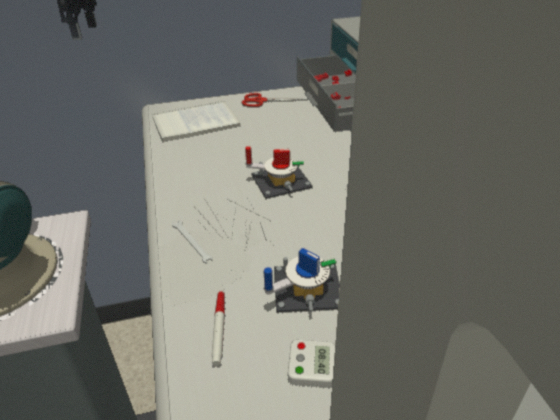

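The top view shows the blue valve at about (338,213), with the green clip at about (337,197) and the post at about (347,244). The side view shows the knob at (308,262), the post at (268,279) and the clip at (328,263). Next I'll measure with masks.

```bash
cat > h.py <<'E'
import cv2, numpy as np
from rig import readout, vision
def cam(n):
    p=vision.camera_params(n);R=cv2.Rodrigues(p['rvec'])[0];return p['intrinsics'],R,np.array(p['tvec']).ravel()
def ray(n,uv,z):
    K,R,t=cam(n);c=-R.T@t;d=R.T@np.linalg.inv(K)@np.array([uv[0],uv[1],1.]);return c+d*(z-c[2])/d[2]
def proj(n,P):
    p=vision.camera_params(n);return cv2.projectPoints(np.array(P,float).reshape(-1,1,3),p['rvec'],p['tvec'],p['intrinsics'],None)[0][:,0]
def blobs(im,lo,hi,box,mn=6):
    x0,y0,x1,y1=box;m=cv2.inRange(cv2.cvtColor(im[y0:y1,x0:x1],cv2.COLOR_BGR2HSV),lo,hi)
    k,_,s,c=cv2.connectedComponentsWithStats(m)
    return [(c[i]+[x0,y0],s[i,:4]+[x0,y0,0,0],s[i,4]) for i in range(1,k) if s[i,4]>=mn]
BLUE=((100,120,40),(130,255,255));GREEN=((45,100,40),(85,255,255))
E
python3 - <<'E'
from h import *
for n,box in(('top',(300,180,375,260)),('side',(250,235,345,315))):
    im=cv2.imread(f'pics/{n}0.png');x0,y0,x1,y1=box
    for nm,c in(('B',BLUE),('G',GREEN)):
        for b in blobs(im,*c,box):
            print(n,nm,b[0].round(1),b[1],b[2],[ray(n,b[0],z)[:2].round(4) for z in (.049,.066,.08)])
    cv2.imwrite(f'pics/{n}0c.png',cv2.resize(im[y0:y1,x0:x1],None,fx=5,fy=5,interpolation=cv2.INTER_CUBIC))
a=cv2.imread('pics/top0c.png');b=cv2.imread('pics/side0c.png')
h=400;cv2.imwrite('pics/c0.png',np.hstack([a[:h],b[:h,:425]]))
E
```

```text
top B [338.2 212.4] [330 204  19  18] 217 [array([ 0.5277, -0.174 ]), array([ 0.5249, -0.1716]), array([ 0.5227, -0.1696])]
top B [348.5 244.1] [345 241   8   7] 33 [array([ 0.46  , -0.1952]), array([ 0.4586, -0.1923]), array([ 0.4575, -0.19  ])]
top G [336.2 195.6] [334 190   5  12] 47 [array([ 0.5643, -0.17  ]), array([ 0.5609, -0.1676]), array([ 0.558 , -0.1657])]
side B [306.4 264.3] [297 249  20  28] 404 [array([ 0.5273, -0.1702]), array([ 0.522 , -0.1868]), array([ 0.5177, -0.2005])]
side B [267.8 278.5] [264 268   8  22] 143 [array([ 0.459 , -0.1847]), array([ 0.4558, -0.2009]), array([ 0.4532, -0.2143])]
side G [327.9 262.5] [321 260  15   6] 58 [array([ 0.5627, -0.1756]), array([ 0.5564, -0.192 ]), array([ 0.5512, -0.2056])]
```

View pics/c0.png

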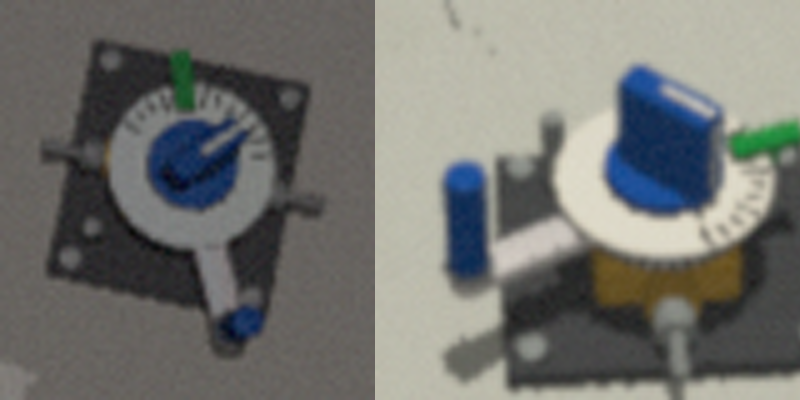

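The crop shows the knob bar with its white line running from crop (203,155) to (243,125) in the top view. The clip is nearly straight up, and the dial centre is at about (191,166), which is full-picture pixel (338.3,213.2).

```bash
python3 - <<'E'
from h import *
def tri(a,b):
    P=[cam(n)[0]@np.c_[cam(n)[1],cam(n)[2]] for n in('top','side')]
    X=cv2.triangulatePoints(P[0],P[1],np.array(a,float).reshape(2,1),np.array(b,float).reshape(2,1));return (X[:3]/X[3]).ravel()
for n,uv in(('top',(338.3,213.2)),('side',(307.8,271.2))): print('dial',n,ray(n,uv,.044).round(4))
print('dialtri',tri((338.3,213.2),(307.8,271.2)).round(4))
# post top: top crop (245,320), side crop (465,175)
print('posttop',tri((349,244),(268,270)).round(4),ray('top',(349,244),.08).round(4),ray('side',(268,270),.08).round(4))
ax=ray('top',(338.3,213.2),.044)
a=ray('top',(300+203/5,180+155/5),.082);b=ray('top',(300+243/5,180+125/5),.082)
print('line',a,b,np.arctan2(*(b-a)[1::-1]))
g=ray('top',(336.2,195.6),.049);print('clip',g,np.arctan2(*(g-ax)[1::-1]),np.linalg.norm(g-ax))
# side: white line ends crop2 (663,88)->(715,112)
a=ray('side',(250+(663-375)/5,235+88/5),.082);b=ray('side',(250+(713-375)/5,235+112/5),.082);print('line side',a,b,np.arctan2(*(b-a)[1::-1]))
g=ray('side',(250+(770-375)/5,235+137/5),.049);print(g)
g=ray('side',(327.9,262.5),.048);ax=ray('side',(307.8,271.2),.044);print('clip side',np.arctan2(*(g-ax)[1::-1]),np.linalg.norm(g-ax))
E
```

```text
dial top [ 0.5268 -0.1749  0.044 ]
dial side [ 0.5265 -0.1812  0.044 ]
dialtri [ 0.528  -0.1758  0.0383]
posttop [ 0.4583 -0.192   0.0751] [ 0.4576 -0.1911  0.08  ] [ 0.4575 -0.1968  0.08  ]
line [ 0.5254163  -0.17428024  0.082     ] [ 0.53823002 -0.19094266  0.082     ] -0.9152338229263236
clip [ 0.56438021 -0.16997359  0.049     ] 0.13028974807009025 0.03826504840890565
line side [ 0.52659066 -0.17773747  0.082     ] [ 0.53850694 -0.19245528  0.082     ] -0.8901987695442698
[ 0.56443795 -0.17583019  0.049     ]
clip side 0.1789149829889667 0.03734703171963491
```

```bash
cat >> h.py <<'E'
from scipy.spatial.transform import Rotation as Rn
def to(P,ang=None):
    "tool-frame shift (mm) to world P; turn units about tool z for closing-line angle ang (deg)"
    s=readout.get_state();q=s['ee_rot'];R=Rn.from_quat([q[1],q[2],q[3],q[0]]).as_matrix()
    y=np.degrees(np.arctan2(R[1,1],R[0,1]));print('t',round(s['clock'],2),'pos',s['position'].round(4),'yaw',y.round(1),'tilt',R[:2,2].round(3),'w',round(s['width'],4),'F',np.round(s['contact_force'],1),'j6',s['qpos'][5].round(2))
    print('shift',(R.T@(np.array(P)-s['position'])*1e3).round(1))
    if ang is not None:
        print('turn units',round(((y-ang+90)%180-90)/6,2))
E
python3 -m handwheel '[[[-34.7,-36,0],[0,0,0],-1],[[-34.7,-36,0],[0,0,0],-1],[[-34.7,-36,0],[0,0,0],-1],[[-34.7,-36,0],[0,0,0],-1],[[-34.7,-36,0],[0,0,0],-1],[[-34.7,-36,0],[0,0,0],-1],[[-34.7,-36,0],[0,0,0],-1],[[-34.7,-36,0],[0,0,0],-1],[[-34.7,-36,0],[0,0,0],-1],[[-34.7,-36,0],[0,0,0],-1],[[-34.7,-36,0],[0,0,0],-1],[[-34.7,-36,0],[0,0,0],-1],[[-34.7,-36,0],[0,0,0],0],[[-34.7,-36,0],[0,0,0],0],[[-34.7,-36,0],[0,0,0],0],[[-34.7,-36,0],[0,0,0],0],[[0,0,0],[0,0,0],0]]' 20
python3 -m handwheel '[[[0,0,0],[0,0,0.92],0],[[0,0,0],[0,0,0.92],0],[[0,0,0],[0,0,0.92],0],[[0,0,0],[0,0,0.92],0],[[0,0,0],[0,0,0.92],0],[[0,0,0],[0,0,0.92],0],[[0,0,0],[0,0,0],0]]'
python3 -c "
from h import *
to((.5283,-.1776,.10),38.4)"
```

```text
clock: 2.22
position: [0.5279, -0.1787, 0.2302]
ee_rot: [-0.0, 0.161, 0.987, -0.0]
contact_force: [-0.6, 0.4, 0.1]
width: 0.0424
gripper_force: 0.0
clock: 3.1
position: [0.5261, -0.1744, 0.2311]
ee_rot: [-0.001, 0.433, 0.901, 0.0]
contact_force: [1.0, -0.4, 0.6]
width: 0.0425
gripper_force: 0.0
t 3.1 pos [ 0.5261 -0.1744  0.2311] yaw 38.7 tilt [-0.001  0.001] w 0.0425 F [ 1.  -0.4  0.6] j6 -1.12
shift [ -4.1  -0.3 131.1]
turn units 0.04
```

```bash

python3 -m handwheel '[[[-1,0,45],[0,0,0],0],[[-1,0,45],[0,0,0],0],[[0,0,40],[0,0,0],0],[[0,0,0],[0,0,0],0],[[0,0,0],[0,0,0],0]]'
python3 - <<'E'
from h import *
to((.5283,-.1776,.057),38.4)
a=vision.get_image('top')[160:270,290:400];b=vision.get_image('side')[210:320,235:345]
cv2.imwrite('pics/c1.png',cv2.resize(np.hstack([a,b]),None,fx=3.6,fy=3.6,interpolation=cv2.INTER_CUBIC))
to((.5283,-.1776,.057),38.4)
E
```

```text
clock: 3.72
position: [0.5289, -0.1772, 0.1026]
ee_rot: [0.001, 0.434, 0.901, 0.0]
contact_force: [-0.2, -0.1, 0.5]
width: 0.0428
gripper_force: 0.0
t 3.73 pos [ 0.5289 -0.1772  0.1026] yaw 38.6 tilt [ 0.002 -0.001] w 0.0428 F [-0.2 -0.1  0.5] j6 -1.12
shift [ 0.1 -0.8 45.6]
turn units 0.03
t 3.83 pos [ 0.5294 -0.1775  0.1034] yaw 38.6 tilt [ 0.004 -0.002] w 0.0426 F [0.3 0.9 0.6] j6 -1.12
shift [ 0.8 -1.  46.3]
turn units 0.03
```

View pics/c1.png

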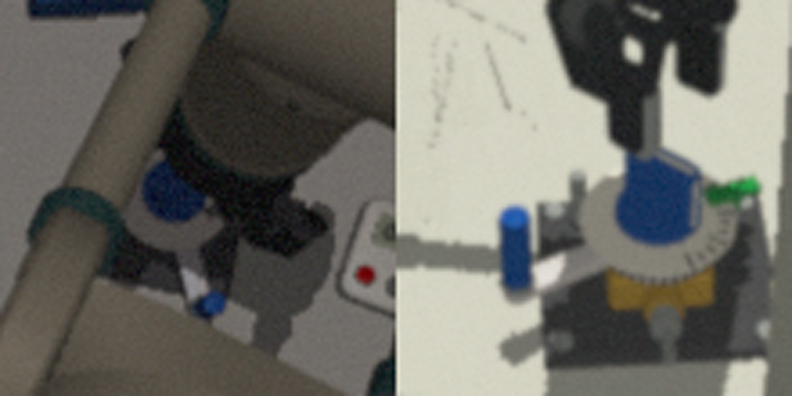

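The side view shows both fingertips straddling the bar, at crop (630,150) and (705,90). I'll descend and close gently.

```bash

python3 -m handwheel '[[[0,-1,23],[0,0,0],0],[[0,0,23],[0,0,0],0],[[0,0,0],[0,0,0],0],[[0,0,0],[0,0,0],1],[[0,0,0],[0,0,0],1],[[0,0,0],[0,0,0],1],[[0,0,0],[0,0,0],1]]' 30
python3 - <<'E'
from h import *
to((.5283,-.1776,.057),38.4)
E
```

```text
clock: 4.7
position: [0.529, -0.1778, 0.057]
ee_rot: [0.002, 0.434, 0.901, 0.001]
contact_force: [2.0, 2.5, 5.5]
width: 0.0125
gripper_force: 33.8
t 4.7 pos [ 0.529  -0.1778  0.057 ] yaw 38.5 tilt [ 0.004 -0.001] w 0.0125 F [2.  2.5 5.5] j6 -1.12
shift [ 0.6 -0.4 -0. ]
turn units 0.02
```

```bash

python3 -m handwheel '[[[0,0,0],[0,0,-0.9],1],[[0,0,0],[0,0,-0.9],1],[[0,0,0],[0,0,-0.9],1],[[0,0,0],[0,0,-0.9],1],[[0,0,0],[0,0,-0.9],1],[[0,0,0],[0,0,-0.9],1],[[0,0,0],[0,0,-0.9],1],[[0,0,0],[0,0,-0.9],1],[[0,0,0],[0,0,-0.9],1],[[0,0,0],[0,0,-0.9],1],[[0,0,0],[0,0,-0.95],1],[[0,0,0],[0,0,0],1],[[0,0,0],[0,0,0],1]]'
python3 - <<'E'
from h import *
to((.529,-.176,.057),98.2)
a=vision.get_image('top')[160:270,290:400];b=vision.get_image('side')[210:320,235:345]
cv2.imwrite('pics/c2.png',cv2.resize(np.hstack([a,b]),None,fx=3.6,fy=3.6,interpolation=cv2.INTER_CUBIC))
E
```

```text
clock: 6.32
position: [0.5303, -0.1745, 0.057]
ee_rot: [0.004, -0.071, 0.997, 0.002]
contact_force: [5.6, 11.6, 6.3]
width: 0.0125
gripper_force: 33.9
t 6.33 pos [ 0.5303 -0.1745  0.057 ] yaw 98.1 tilt [0.007 0.005] w 0.0125 F [ 5.6 11.6  6.3] j6 -2.17
shift [ 1.5 -1.3 -0. ]
turn units -0.01
```

View pics/c2.png

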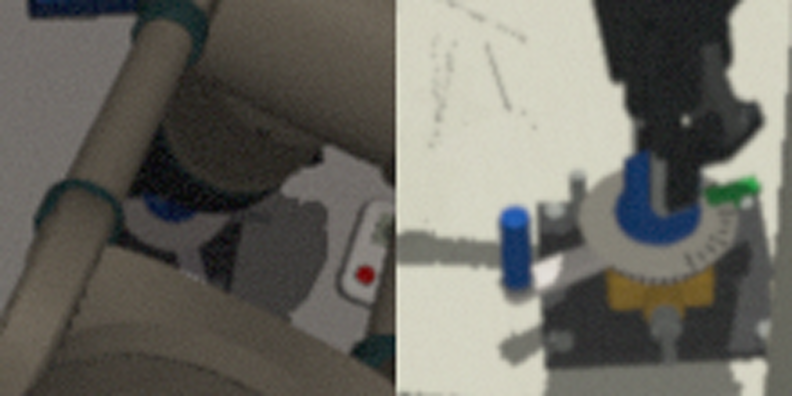

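The knob has turned with the gripper and the bar now lies towards the clip. I'll release, lift straight up, and close on the way to the trailing side of the post.

```bash

python3 -m handwheel '[[[0,0,0],[0,0,0],0],[[0,0,0],[0,0,0],0],[[0,0,0],[0,0,0],0],[[0,0,-30],[0,0,0],0],[[0,0,-50],[0,0,0],0],[[24,-13,0],[0,0,0],1],[[24,-13,0],[0,0,0],1],[[23,-13,0],[0,0,0],1],[[0,0,0],[0,0,0],1]]'
python3 - <<'E'
from h import *
to((.465,-.223,.049),104)
s=vision.get_image('side');t=vision.get_image('top')
for n,im,box in(('top',t,(300,180,375,260)),('side',s,(235,225,345,315))):
    for nm,c in(('B',BLUE),('G',GREEN)):
        for b in blobs(im,*c,box): print(n,nm,b[0].round(1),b[1],b[2],ray(n,b[0],.066)[:2].round(4))
cv2.imwrite('pics/c3.png',cv2.resize(np.hstack([t[160:270,290:400],s[210:320,235:345]]),None,fx=3.6,fy=3.6,interpolation=cv2.INTER_CUBIC))
E
```

```text
clock: 7.55
position: [0.4611, -0.2272, 0.1352]
ee_rot: [-0.0, -0.071, 0.997, 0.0]
contact_force: [0.3, 1.0, -0.3]
width: -0.0001
gripper_force: 0.0
t 7.55 pos [ 0.4611 -0.2272  0.1352] yaw 98.1 tilt [-0.001  0.   ] w -0.0001 F [ 0.3  1.  -0.3] j6 -2.31
shift [-4.5  3.6 86.2]
turn units -0.98
top B [337.9 212.3] [330 202  17  19] 213 [ 0.5251 -0.171 ]
top B [346.9 245.1] [345 243   5   5] 15 [ 0.4565 -0.189 ]
top G [336.1 195.4] [334 190   5  12] 48 [ 0.5613 -0.1675]
side B [308. 264.] [297 252  22  25] 470 [ 0.5247 -0.1869]
side B [267.9 279.1] [265 269   7  21] 135 [ 0.4556 -0.2022]
side G [328.  262.5] [321 260  15   6] 60 [ 0.5564 -0.1922]
```

View pics/c3.png

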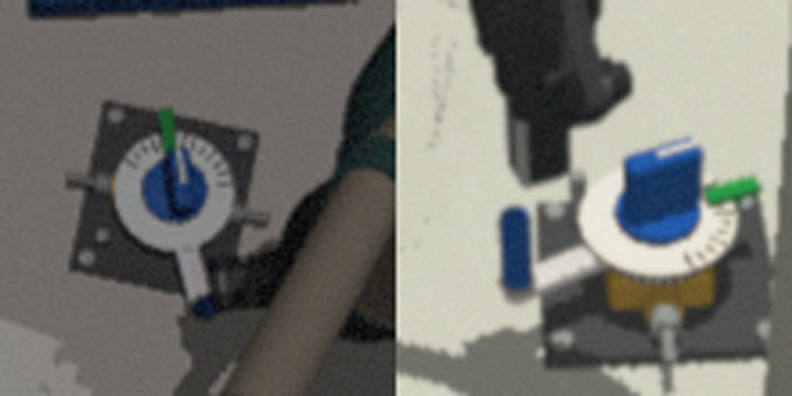

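The knob pointer is near the clip (line about (181,147)–(184,182), clip about (167,127) in the crop). I'll check the angle numerically with a fresh view.

```bash
python3 - <<'E'
from h import *
im=np.mean([vision.get_image('top') for _ in range(4)],0).astype(np.uint8)
def pts(n,m,o,z): 
    v,u=np.nonzero(m);return np.array([ray(n,(a+o[0],b+o[1]),z)[:2] for a,b in zip(u,v)])
x0,y0=334,197;c=im[y0:215,x0:346];hsv=cv2.cvtColor(c,cv2.COLOR_BGR2HSV)
print(hsv[...,1]);print(hsv[...,2])
cl=cv2.inRange(cv2.cvtColor(im[186:206,328:345],cv2.COLOR_BGR2HSV),*GREEN)
p=pts('top',cl,(328,186),.049);g=p.mean(0);w,v=np.linalg.eigh(np.cov(p.T));print('clip axis',np.arctan(v[1,1]/v[0,1]),'from centre',np.arctan2(g[1]+.1755,g[0]-.527),g)
E
```

```text
[[ 36 142 166 169 109  15   2   3   6   6   4   5]
 [ 14 130 166 163 122  16   4   5   8   7   3   0]
 [ 11 120 164 181 118  14   7   4   4   5   4   6]
 [ 13 115 161 172 110  13  17  18   4   8   6   6]
 [  9  62 150 158  88  22  69 105  20   7   6   4]
 [  4  11  80 198 111  14  57 135  63   6   8   7]
 [  4  17  91 208 139  12  47 131  85   4   7   7]
 [ 33  62 184 181 151  22  39 125 116  14   6   7]
 [143 199 181 191 157  40  11  88 158  61  18   6]
 [195 191 174 224 173  61   4  68 174 161  86  23]
 [183 198 174 195 164  75   4  67 173 203 164  89]
 [185 180 157 174 196  93   4  53 137 203 209 169]
 [178 196 170 190 197 110   6  44 122 190 190 189]
 [189 184 191 202 205 143  33  61 142 191 190 199]
 [177 194 175 180 204 191 148 162 182 199 196 195]
 [187 184 188 188 202 183 177 195 212 195 183 188]
 [177 180 206 178 191 190 177 184 199 182 202 197]
 [183 178 195 174 204 195 170 189 203 204 190 195]]
[[ 64  81  89  89  96 117 113  75  86  83  63  50]
 [ 88  88  89  89  98 130 118  96 124 111  98  93]
 [ 89  87  90  86  93 127 109 116 131  97 123 136]
 [ 96  89  90  80  90 119  90 113 131  99 126 138]
 [108  98  80  63  84 117  96  97 116 112 129 124]
 [128  91  54  72 103 128 116  98  97 125 136 114]
 [126  91  56  81 103 124 119  99  99 128 139 137]
 [101  62  47  83 101 114 118 100  92 124 137 138]
 [ 89  55  45  80 101 109 116 102  89 109 125 136]
 [ 93  60  44  75 100 100 128 108  88  90 107 124]
 [ 99  63  47  72  95  95 126 111  87  78  92 109]
 [ 99  68  47  63  82  88 126 116  93  74  89  98]
 [102  74  48  47  66  93 127 122  98  83  94  97]
 [100  79  52  48  81 102 122 112  97  87  94  96]
 [101  79  51  44  80  99 105  99  94  86  95  98]
 [101  86  53  42  77 103 104  98  94  89  96  99]
 [104  95  57  43  76  98 104 100  95  91  92  96]
 [103 102  64  44  70  97 105 100  94  85  82  93]]
clip axis 0.11148879588804016 from centre 0.1514383561876821 [ 0.56453493 -0.16977192]
```

```bash
python3 - <<'E'
from h import *
a=ray('top',(340.35,209),.082);b=ray('top',(339.25,202),.082);print(a,b,np.arctan2(*(b-a)[1::-1]))
E
```

```text
[ 0.52959786 -0.17380159  0.082     ] [ 0.54427713 -0.17165456  0.082     ] 0.14523302832983448
```

The pointer is at 0.145 rad and the clip at about 0.14 rad, so the knob is set. Next I'll lower beside the post.

```bash

python3 -m handwheel '[[[-4,2,30],[0,0,-0.5],1],[[0,0,30],[0,0,-0.5],1],[[0,0,26],[0,0,0],1],[[0,0,0],[0,0,0],1]]'
python3 - <<'E'
from h import *
to((.465,-.223,.049),104)
s=readout.get_state();q=s['ee_rot'];R=Rn.from_quat([q[1],q[2],q[3],q[0]]).as_matrix()
ax=np.array([.527,-.1755,0]);p=s['position']*[1,1,0]-ax;print('r,ang',np.hypot(*p[:2]),np.degrees(np.arctan2(p[1],p[0])))
print('row shift for 6deg cw',R.T@(Rn.from_rotvec([0,0,-np.pi/30]).as_matrix()@p-p)*1e3)
E
```

```text
clock: 8.35
position: [0.4652, -0.2226, 0.0475]
ee_rot: [-0.002, -0.124, 0.992, 0.002]
contact_force: [-0.1, 0.9, 0.8]
width: 0.0001
gripper_force: 0.0
t 8.35 pos [ 0.4652 -0.2226  0.0475] yaw 104.3 tilt [-0.004  0.003] w 0.0001 F [-0.1  0.9  0.8] j6 -2.4
shift [ 0.3 -0.4 -1.5]
turn units 0.05
r,ang 0.07768435121913961 -142.7228120276255
row shift for 6deg cw [2.77816781 7.64196308 0.0368191 ]
```

```bash

python3 -m handwheel '[[[2.8,7.6,0],[0,0,1],1],[[2.8,7.6,0],[0,0,1],1],[[2.8,7.6,0],[0,0,1],1],[[0,0,0],[0,0,0],1]]'
python3 -m handwheel '[[[2.8,7.6,0],[0,0,1],1],[[2.8,7.6,0],[0,0,1],1],[[2.8,7.6,0],[0,0,1],1],[[2.8,7.6,0],[0,0,1],1],[[2.8,7.6,0],[0,0,1],1],[[0,0,0],[0,0,0],1]]'
python3 - <<'E'
from h import *
to((.465,-.223,.049),104)
s=vision.get_image('side');t=vision.get_image('top')
cv2.imwrite('pics/c4.png',cv2.resize(np.hstack([t[160:270,290:400],s[210:320,235:345]]),None,fx=3.6,fy=3.6,interpolation=cv2.INTER_CUBIC))
E
```

```text
clock: 8.85
position: [0.4555, -0.2026, 0.0505]
ee_rot: [0.001, 0.032, 0.999, -0.0]
contact_force: [-0.3, -0.8, 0.6]
width: 0.0002
gripper_force: 0.0
clock: 9.6
position: [0.4523, -0.1627, 0.05]
ee_rot: [0.001, 0.289, 0.957, -0.0]
contact_force: [-0.7, 0.4, 0.0]
width: 0.0001
gripper_force: 0.0
t 9.6 pos [ 0.4523 -0.1627  0.05  ] yaw 56.4 tilt [ 0.001 -0.   ] w 0.0001 F [-0.7  0.4  0. ] j6 -1.48
shift [-43.9 -43.2   1.1]
turn units -7.93
```

View pics/c4.png

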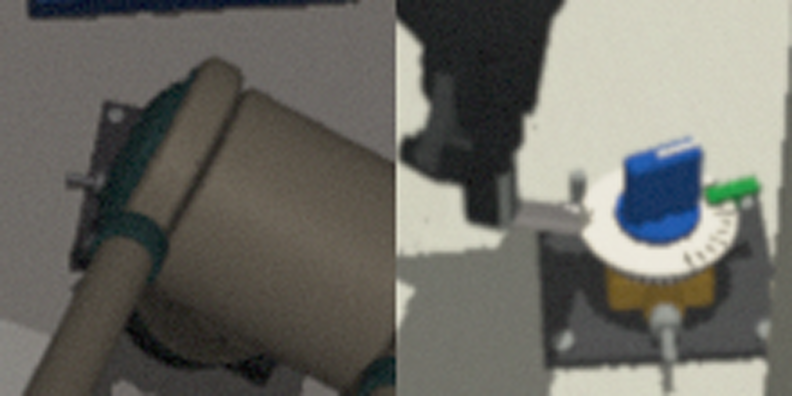

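The side view shows the lever arm has swung, with its tip behind the fingers at about (510,215). The knob hasn't moved. I'll continue in small pushes.

```bash

python3 -m handwheel '[[[2.8,7.6,0],[0,0,1],1],[[2.8,7.6,0],[0,0,1],1],[[0,0,0],[0,0,0],1]]'
python3 -m handwheel '[[[1.4,3.8,0],[0,0,0.5],1],[[0,0,0],[0,0,0],1]]'
python3 -m handwheel '[[[1.4,3.8,0],[0,0,0.5],1],[[0,0,0],[0,0,0],1]]'
```

```text
clock: 10.07
position: [0.4566, -0.1473, 0.0494]
ee_rot: [0.0, 0.387, 0.922, 0.0]
contact_force: [-0.4, -0.0, 0.1]
width: 0.0002
gripper_force: 0.0
clock: 10.32
position: [0.458, -0.1438, 0.0493]
ee_rot: [0.0, 0.411, 0.911, 0.0]
contact_force: [0.1, -0.7, 0.5]
width: 0.0
gripper_force: 0.3
clock: 10.58
position: [0.4598, -0.1402, 0.0493]
ee_rot: [0.0, 0.435, 0.9, 0.0]
contact_force: [-0.9, -0.2, 0.2]
width: 0.0003
gripper_force: 0.4
```

```bash

python3 -m handwheel '[[[1.4,3.8,0],[0,0,0.5],1],[[0,0,0],[0,0,0],1]]'
python3 -m handwheel '[[[1.4,3.8,0],[0,0,0.5],1],[[0,0,0],[0,0,0],1]]'
python3 - <<'E'
from h import *
to((.465,-.223,.049),104)
s=vision.get_image('side')
for b in blobs(s,*BLUE,(235,210,345,315)): print(b,ray('side',b[0],.066))
cv2.imwrite('pics/c5.png',cv2.resize(s[200:310,225:335],None,fx=4,fy=4,interpolation=cv2.INTER_CUBIC))
E
```

```text
clock: 10.82
position: [0.4608, -0.1379, 0.0493]
ee_rot: [-0.001, 0.458, 0.889, -0.002]
contact_force: [-4.2, -6.1, 2.5]
width: 0.0
gripper_force: 3.3
clock: 11.08
position: [0.4604, -0.1371, 0.0493]
ee_rot: [-0.002, 0.48, 0.877, -0.005]
contact_force: [-12.8, -16.0, 5.1]
width: 0.0001
gripper_force: 9.2
t 11.07 pos [ 0.4604 -0.1371  0.0493] yaw 32.7 tilt [-0.008 -0.007] w 0.0001 F [-12.8 -16.    5.1] j6 -0.99
shift [-74.8 -42.5   0.9]
turn units -11.89
(array([271.60606061, 249.78787879]), array([271, 242,   3,  16]), np.int32(33)) [ 0.47656003 -0.13896805  0.066     ]
(array([308.01923077, 263.97649573]), array([297, 252,  22,  25]), np.int32(468)) [ 0.52477756 -0.18683077  0.066     ]
```

View pics/c5.png

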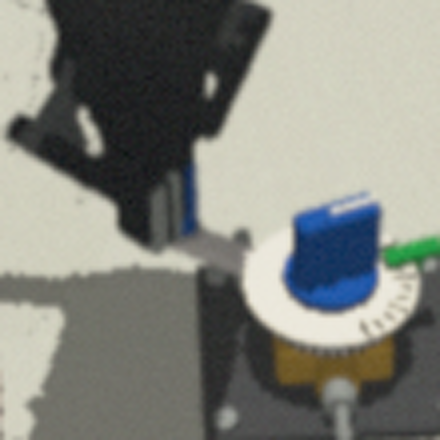

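The lever rests against the pin at about (240,240) with 20 N of push, so it is at the stop. I'll back off, lift and check.

```bash

python3 -m handwheel '[[[-2,-12,0],[0,0,0],1],[[0,-15,0],[0,0,0],1],[[0,-5,-40],[0,0,0],1],[[0,-20,-50],[0,0,0],1],[[0,-50,-20],[0,0,0],1],[[0,-50,0],[0,0,0],1],[[0,-30,0],[0,0,0],1],[[0,0,0],[0,0,0],1],[[0,0,0],[0,0,0],1]]'
python3 - <<'E'
from h import *
s=vision.get_image('side');t=vision.get_image('top')
for n,im,box in(('top',t,(300,180,375,260)),('side',s,(235,225,345,315))):
    for b in blobs(im,*BLUE,box): print(n,b[0].round(1),b[1],b[2],ray(n,b[0],.066)[:2].round(4))
cv2.imwrite('pics/c6.png',cv2.resize(np.hstack([t[160:270,290:400],s[210:320,235:345]]),None,fx=3.6,fy=3.6,interpolation=cv2.INTER_CUBIC))
E
```

```text
clock: 12.25
position: [0.3117, -0.2318, 0.1593]
ee_rot: [0.0, 0.483, 0.876, 0.0]
contact_force: [0.9, 0.2, 0.3]
width: 0.0002
gripper_force: 0.0
top [337.9 212.3] [330 202  17  19] 215 [ 0.5251 -0.171 ]
top [315.1 234.7] [312 232   7   7] 35 [ 0.4771 -0.1229]
side [269.5 247.5] [266 238   7  21] 119 [ 0.4745 -0.1326]
side [308. 264.] [297 252  22  25] 467 [ 0.5247 -0.1869]
```

View pics/c6.png

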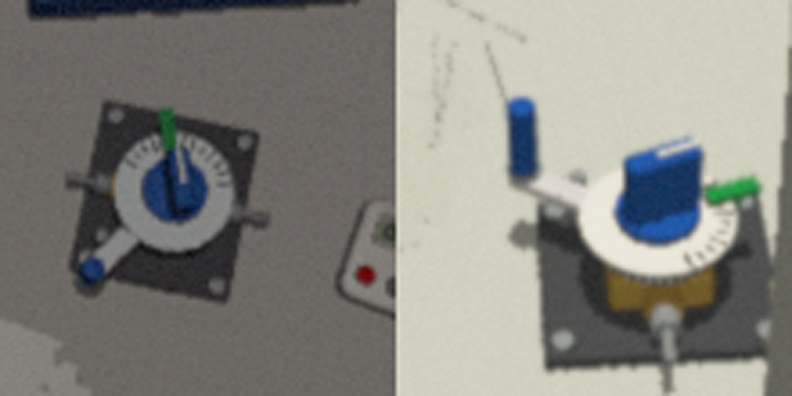

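The lever rests against the pin at about (100,235), the knob pointer is still at the clip, and the arm is clear.

```bash
python3 -c "
from rig import manip;print(manip.sign_off())"
```

```text
the job is handed in; nothing more can be done
None
```

The blue knob points at its green clip (pointer measured 0.145 rad, clip about 0.14), the lock ring lever is against its stop pin, the arm is clear, and the job was handed in at about 12 s; the sign-off returned no verdict.

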